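# Raise the roll-top of the potter's tool box

### The arm

A 7-joint arm with a two-finger parallel gripper is mounted at the origin on the work surface. World frame = base frame: x ahead of the robot, y to its left, z up, the work surface at z = 0. Lengths are in m, angles in rad, forces in N, time in s.
With the tool pointing down it reaches from about 0.4 to 0.85 m from the base axis. Payload 10.4 kg.
Tool frame: the origin (TCP) lies on the front face of the gripper's body, between the roots of the fingers; the fingertips stand 73 mm ahead of it and the grasp point (between the pads) lies 54 mm ahead of it; x points along the fingers, y is the direction in which the jaws open and shut, and the axes are right-handed (so a half turn about x gives the same grasp; the last joint's range is limited). The gripper opens to 85 mm and grips with 20 to 120 N. Pads are 22 mm wide; open, the fingers measure 114 mm over their backs; the gripper's body (76 mm by 85 mm) begins 54 mm behind the grasp point. The pads swing forward as they close: fully open they stand 13 mm farther back than shut.
Start: joints at [-1.214, 0.332, -0.065, 1.46, 0.022, 1.35, -0.088], TCP at [0.232, 0.58, 0.304] pointing down, gripper open.
Joint ranges: [-2.6, 2.6], [-0.5, 2.12], [-1.47, 1.34], [0.16, 2.42], [-1.27, 4.41], [0.06, 2.06], [-2.6, 2.6]. Speed limits (rad/s): [2.22, 2.22, 2.79, 2.79, 3.14, 3.14, 3.14].

### API

Orientations are given as a unit quaternion [x, y, z, w].
In Python, from workcell import manip gives the robot as it stands. The module is installed in compiled form; this text tells all that it offers.
- The arm moves only by the tool arm_command, never from a script. Its argument "moves" is a list that holds one entry, the list of rows, each a list of 5 numbers: the closure, from 0 (fully open) to 1 (shut), then the shift along the tool's x, y, z in units of 25 mm (1.0 is 25 mm), then the turn about the tool's x in degrees. A call has 1 to 12 rows; each row shifts and turns the commanded pose from where the row before left it, along the tool's axes as they then stand; what a row does not reach is not made up. A row lasts 1/12 s, in which the tool goes at most 41.7 mm and 7.16 degrees, less where a joint would pass 70% of its speed; a pose out of reach is approached as far as the arm can. A call is refused whole if a number of a shift passes 1 or a number of a turn 7.16, either way. A call with a gripper value outside its range is refused whole. The fingers move at their own pace and stop on an object; "force" is the grip in N (left out, the last holds). Time passes only in rows, so rows that do not move let the fingers close. It gives the time, the measured TCP pose, the force and the opening at its end, in the units of the state.
- manip.get_obs(): the state, without advancing time (a new reading comes with each control period).
- manip.camera(name): name is "scene" or "top" or "wrist"; returns the picture (384x512x3 uint8, red, green, blue); there is no depth.
- manip.camera_info(name): a dict with "vfov" (degrees; the focal length in pixels is half the picture's height over the tangent of half this angle, whatever the lens; pixels are square), "cx", "cy" (the principal point, pixels), "pose" (4x4, takes a point from camera to world coordinates). Camera axes: x right, y down, z forward; pixel columns grow to the right and rows downward; lengths in m; the calibration is good to about 2 mm. The wrist camera is an equidistant fisheye: a pixel r from the principal point sees the ray r / f radians off the axis. A picture is of the moment at which its call begins: read the wrist's pose just before it. camera_info takes no time and is no camera call; for the wrist camera it gives the pose at the moment of the call.
- manip.hand_in(): hands the job in, once; it reports no verdict.
Trained networks look in the newest picture that a camera, given by its name, has taken for a name from the list of things; names that differ only in an ending like _2 or _b are one class to them, and where a whole thing is asked for, a point or a joint stands for the part that bears it (a point fixed in the world has none). Each returns a list of dicts, best first, with "confidence" (0 to 1); they miss things now and then, are a little off and sometimes report something else, mostly with a low value. They report only what shows in the picture. A call takes as long as a camera call.
- manip.regions_of(query, camera): "mask" (384x512 bool, what is visible of it) and "rect" ([left, top, right, bottom] in pixels, round what is visible of it).
- manip.pinpoint(query, camera): "pixel" ([row, column] in pixels: a listed point, or the origin of a listed thing).
The state is a dict: "clock": time; "joint_pos": joint angles; "joint_velocities": joint speeds; "tau": joint torques, N m; "position": TCP position; "ee_rot": TCP orientation; "ft_force": force on the tool from outside, world axes, zero at the start; "torque": the same for the moment, N m; "grip_width": opening from 0.0 (shut) to 1.0 (fully open).
Only numpy, scipy, OpenCV 4.12 (cv2) and the standard library are available. Lean on these libraries where they do the work, as an engineer would, in place of code of your own. Each camera call takes 0.05 s, during which the arm holds its last target.

### The job

Two wooden roll-top tool boxes stand on the pottery bench, one wider than the other. Raise the slatted shutter of the wider box all the way up along its curved tracks, so that it stays open by itself and the throwing tools inside can be reached; leave the shutter of the narrower box shut.

Things in the scene. Friction and masses are not known exactly. Their poses are not given: they have to be found in the camera images.
- wide_pull (a point): centre of the pull of the wider box's shutter: a steel dowel 40 mm long, 24 mm thick, parallel to the box's width (this point's y axis), on a 14 mm neck, low on the middle of the slatted front; it stands 40 mm out from the slats, 30 mm out from the side cheeks. Plywood box 260 mm wide, 355 deep, 207 high. The narrower box is alike, pull too, but 170 mm wide; either may stand on the left
- wide_axis (a point): centre of the wider box's curved tracks, midway between its cheeks, 30 mm above the bench. Pull (radius 205 mm) and slats travel on circles about the horizontal line through it along its y axis (118 mm to each cheek). Its x points to the box's back, the shut front looks to -x; z is up. The flat roof starts 30 mm behind it, its top 177 mm above it. The box does not move
- wide_shutter (a joint): angle in rad the wider box's shutter is raised about wide_axis: 0 shut, 1.3 at the stop, open. Shut, the pull is 16 degrees above level seen from the axis, on the -x side; raising carries it up and back, to 90 degrees. About 0.6 kg, 2 to 5 N at the pull to lift. Let go below about 0.5 rad it falls shut; beyond about 0.95 its weight carries it on to the stop
- narrow_shutter (a joint): the same for the narrower box's shutter, in rad: 0 shut, 1.3 fully open; it starts shut

How it is judged:
By the outcome, as a careful person would: the job done as asked, in the order asked, and still so for the second after the job is handed in, with the robot touching nothing.
It also fails if it takes over 35 s, if anything falls off the work surface, if the arm or the gripper's body presses on something with over 40 N, if the wrist force passes 120 N, or if a joint passes its speed limit or range.

## Working session

There is one attempt and no reset: what is moved stays moved. The work goes in short steps, Python scripts to look and compute and a tool call to move; the robot and the scene stay as the last step left them, time stands still between calls to the robot, and variables do not carry over. Pictures are saved under pics/ and viewed, and the job is handed in when it is done.

Besides the shell and the picture viewer there is one more tool, called by a JSON object that holds its "op" and its "data", one argument or row to a line. arm_command: Moves the arm, as the interface text tells. Its arguments: {"type":"object","properties":{"moves":{"type":"array","items":{"type":"array","items":{"type":"array","items":{"type":"number"}}}},"force":{"type":"number"}},"required":["moves"]}

```bash
mkdir -p pics; python3 - <<'E'
from workcell import manip
import cv2,numpy as np
o=manip.get_obs()
for k,v in o.items(): print(k,np.round(v,3))
for c in ["scene","top","wrist"]:
    i=manip.camera_info(c); print(c,i["vfov"],i["cx"],i["cy"],np.round(i["pose"],3).tolist())
    im=manip.camera(c); cv2.imwrite(f"pics/{c}0.png",im[:,:,::-1])
    for q in ["wide_pull","wide_axis"]:
        print(q,[(np.round(d["pixel"],1),round(d["confidence"],2)) for d in manip.pinpoint(q,c)])
    for q in ["wide_shutter","narrow_shutter"]:
        print(q,[(d["rect"],round(d["confidence"],2)) for d in manip.regions_of(q,c)])
E
```

```text
clock 0.0
joint_pos [-1.214  0.333 -0.065  1.461  0.022  1.35  -0.088]
joint_velocities [ 0.001 -0.     0.001  0.001  0.     0.001  0.   ]
tau [ 0.0000e+00 -6.2545e+01  4.9000e-02 -3.9161e+01  1.6000e-02  1.0000e-02
 -0.0000e+00]
position [0.232 0.58  0.303]
ee_rot [ 0.133  0.694 -0.134  0.694]
ft_force [ 0.629  0.031 -0.128]
torque [-0.033 -0.012 -0.019]
grip_width 1.002
scene 53.878573080830485 251.57540137019504 184.62028530384464 [[0.551, -0.794, 0.258, 0.33], [-0.835, -0.526, 0.162, -0.147], [0.007, -0.305, -0.952, 0.834], [0.0, 0.0, 0.0, 1.0]]
wide_pull [(array([240.8, 274.6]), 0.84)]
wide_axis [(array([182.1, 330.2]), 0.69)]
wide_shutter [([245.9, 111.5, 408.1, 269.9], 0.74)]
narrow_shutter [([139.5, 55.3, 240.7, 189.3], 0.7)]
top 53.92478451482271 260.26614019903656 188.33413501347474 [[-0.016, -0.995, 0.103, 0.454], [-1.0, 0.018, 0.017, -0.033], [-0.019, -0.103, -0.995, 0.822], [0.0, 0.0, 0.0, 1.0]]
wide_pull [(array([223.9, 319.2]), 0.73)]
wide_axis [(array([133.8, 319.9]), 0.82), (array([223.4, 318.7]), 0.29)]
wide_shutter [([260.2, 84.4, 402.6, 233.2], 0.59)]
narrow_shutter [([117.6, 111.9, 206.9, 248.6], 0.88)]
wrist 65.70646984690485 259.1707743446502 193.42345652519222 [[0.371, 0.89, 0.266, 0.164], [0.929, -0.356, -0.106, 0.607], [0.001, 0.286, -0.958, 0.374], [0.0, 0.0, 0.0, 1.0]]
wide_pull []
wide_axis []
wide_shutter []
narrow_shutter [([91.8, 360.6, 123.4, 383.5], 0.7)]
```

View pics/scene0.png

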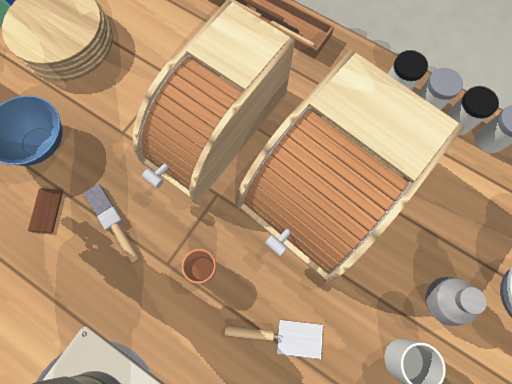

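View pics/top0.png

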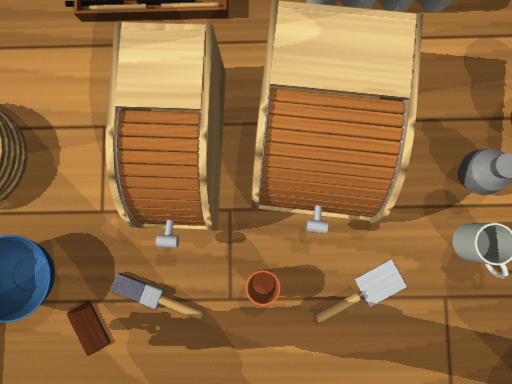

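```bash
cat > h.py <<'E'
import numpy as np
from workcell import manip
def ray(c,px):
    i=manip.camera_info(c);P=np.array(i["pose"]);f=192/np.tan(np.radians(i["vfov"]/2))
    d=np.array([(px[1]-i["cx"])/f,(px[0]-i["cy"])/f,1]);d=P[:3,:3]@d
    return P[:3,3],d/np.linalg.norm(d)
def proj(c,p):
    i=manip.camera_info(c);P=np.array(i["pose"]);f=192/np.tan(np.radians(i["vfov"]/2))
    q=P[:3,:3].T@(np.array(p)-P[:3,3]);return np.array([q[1]/q[2]*f+i["cy"],q[0]/q[2]*f+i["cx"]])
def tri(a,b):
    A=[];B=[]
    for o,d in(a,b):
        M=np.eye(3)-np.outer(d,d);A.append(M);B.append(M@o)
    x=np.linalg.lstsq(np.vstack(A),np.hstack(B),rcond=None)[0]
    return x,[np.linalg.norm(M@x-b) for M,b in zip(A,B)]
E
python3 - <<'E'
from h import *
print(tri(ray("scene",(240.8,274.6)),ray("top",(223.9,319.2))))
print(tri(ray("scene",(182.1,330.2)),ray("top",(133.8,319.9))))
E
```

```text
(array([ 0.45668537, -0.12588679,  0.12342769]), [np.float64(0.0037117730081612853), np.float64(0.0037117730081617827)])
(array([ 0.65722768, -0.15275184,  0.01074281]), [np.float64(0.0014692558528451585), np.float64(0.0014692558528456195)])
```

```bash
python3 - <<'E'
from h import *
import cv2
for c,p,z in [("scene",(240.8,274.6),.0865),("top",(223.9,319.2),.0865),("scene",(182.1,330.2),.03),("top",(133.8,319.9),.03)]:
    o,d=ray(c,p); print(c,z,np.round(o+d*(z-o[2])/d[2],4))
s=cv2.imread("pics/scene0.png")[200:290,230:350];t=cv2.imread("pics/top0.png")[180:250,270:390]
cv2.imwrite("pics/z1.png",cv2.resize(s,None,fx=6,fy=6,interpolation=2))
cv2.imwrite("pics/z2.png",cv2.resize(t,None,fx=6,fy=6,interpolation=2))
E
```

```text
scene 0.0865 [ 0.4604 -0.1221  0.0865]
top 0.0865 [ 0.4596 -0.1336  0.0865]
scene 0.03 [ 0.6507 -0.1536  0.03  ]
top 0.03 [ 0.6514 -0.1488  0.03  ]
```

View pics/z1.png

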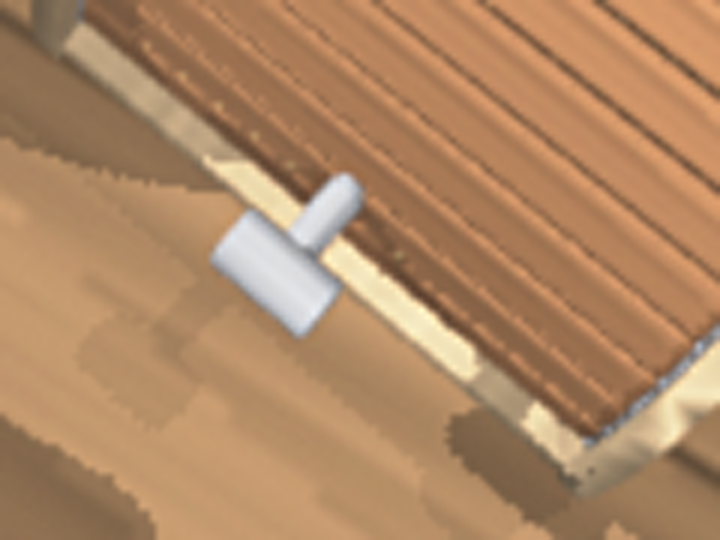

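View pics/z2.png

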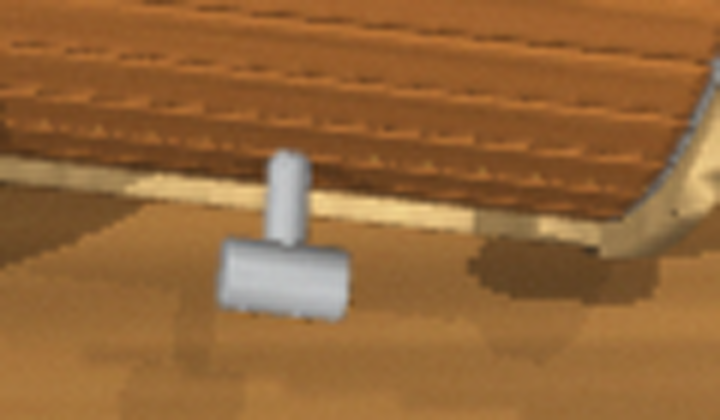

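```bash
python3 - <<'E'
from h import *
import cv2
print(tri(ray("scene",(245.3,276)),ray("top",(226.7,317.3))))
for c,p in [("scene",(245.3,276)),("top",(226.7,317.3))]:
    o,d=ray(c,p); print(c,np.round(o+d*(.0865-o[2])/d[2],4))
def at(c,p,z):
    o,d=ray(c,p); return o+d*(z-o[2])/d[2]
a,b=at("top",(210,270),.02),at("top",(222,370),.02);print(a,b,np.degrees(np.arctan2(*(a-b)[:2])))
t=cv2.imread("pics/top0.png")[0:230,245:435]
cv2.imwrite("pics/z3.png",cv2.resize(t,None,fx=2.6*1.2,fy=2.6,interpolation=2)[:, :])
s=cv2.imread("pics/scene0.png")[40:290,230:470]
cv2.imwrite("pics/z4.png",cv2.resize(s,None,fx=2.4,fy=2.4,interpolation=2))
E
```

```text
(array([ 0.454146  , -0.12931747,  0.08878808]), [np.float64(0.00014904077571335764), np.float64(0.00014904077571313188)])
scene [ 0.4544 -0.1292  0.0865]
top [ 0.4542 -0.1297  0.0865]
[ 0.49106469 -0.03943508  0.02      ] [ 0.46231484 -0.24936506  0.02      ] 7.798130035423007
```

View pics/z3.png

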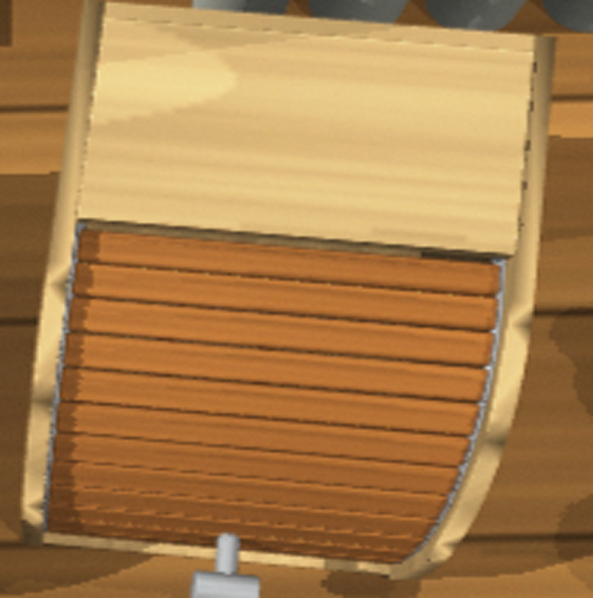

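View pics/z4.png

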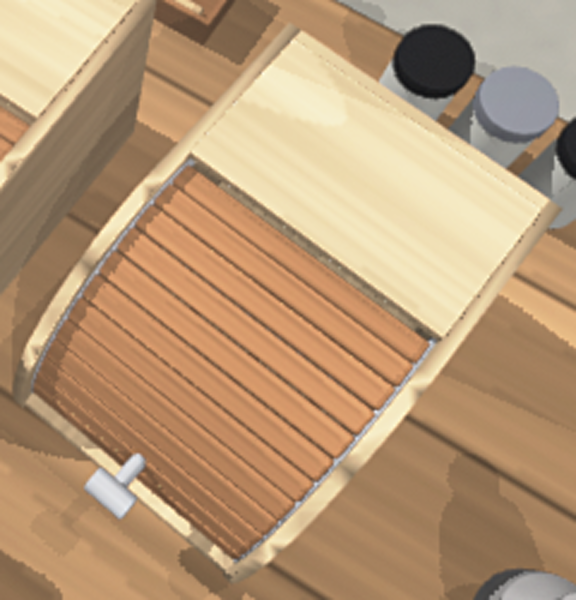

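```bash
cat >> h.py <<'E'
from scipy.spatial.transform import Rotation as R
def at(c,p,z):
    o,d=ray(c,p); return o+d*(z-o[2])/d[2]
def st():
    o=manip.get_obs();return np.array(o["position"]),R.from_quat(o["ee_rot"]).as_matrix(),o
E
python3 - <<'E'
from h import *
a,b=at("top",(85.4,269.7),.207),at("top",(99.2,411),.207);print(a,b,np.linalg.norm(a-b),np.degrees(np.arctan2(*(a-b)[:2])))
for q in [(40+2.4**-1*157,230+190/2.4)]:
    a=at("scene",q,.207);b=at("scene",(40+337/2.4,230+437/2.4),.207);print(a,b,np.linalg.norm(a-b),np.degrees(np.arctan2(*(a-b)[:2])))
p,M,o=st();print(np.round(M,3))
for y in (-6.5,-7.8): print(np.array([.454,-.1295])+.197*np.array([np.cos(np.radians(y)),np.sin(np.radians(y))]))
E
```

```text
[ 0.69226675 -0.04140037  0.207     ] [ 0.66303829 -0.27621656  0.207     ] 0.23662829246948838 7.095328983984925
[ 0.68965829 -0.04419878  0.207     ] [ 0.66233543 -0.27060898  0.207     ] 0.2280528769034745 6.881098136564767
[[ 0.     0.371  0.929]
 [ 0.     0.929 -0.371]
 [-1.     0.    -0.   ]]
[ 0.64973366 -0.15180103]
[ 0.64917732 -0.15623597]
```

{"op": "arm_command", "data": {
  "moves": [
    [[0, 0, 0, 0, -5], [0, 0, 0, 0, -5], [0, 0, 0, 0, -4.7], [0, 0, -1, 0.75, 0], [0, 0, -1, 0.75, 0], [0, 0, -1, 0.75, 0], [0, 0, -1, 0.75, 0], [0, 0, -1, 0.75, 0], [0, 0, -1, 0.75, 0], [0, 0, -1, 0.75, 0], [0, 0, -1, 0.75, 0], [0, 0, -1, 0.75, 0]]
  ],
  "force": 50
}}

```text
clock: 1.75
position: [0.3721, 0.335, 0.3041]
ee_rot: [0.044, 0.706, -0.043, 0.706]
ft_force: [0.9, 0.5, -0.6]
grip_width: 0.996
```

{"op": "arm_command", "data": {
  "moves": [
    [[0, 0, -1, 0.75, 0], [0, 0, -1, 0.75, 0], [0, 0, -1, 0.75, 0], [0, 0, -1, 0.25, 0], [0, 0, -1, 0.25, 0], [0, 0, -1, 0.25, 0], [0, 0, -1, 0.25, 0], [0, 0, -1, 0.25, 0], [0, 0, -1, 0.25, 0], [0, 0, -1, 0.25, 0], [0, 0, -1, 0.25, 0], [0, 0, -1, 0.25, 0]]
  ]
}}

```text
clock: 2.75
position: [0.4462, 0.0236, 0.3041]
ee_rot: [0.044, 0.706, -0.043, 0.706]
ft_force: [-0.4, 0.4, 0.2]
grip_width: 0.995
```

{"op": "arm_command", "data": {
  "moves": [
    [[0, 0, -1, 0.15, 0], [0, 0, -1, 0.15, 0], [0, 0, -1, 0.15, 0], [0, 0, -1, 0.15, 0], [0, 0, -1, 0.15, 0], [0, 0.5, -0.7, 0, 0], [0, 0.6, 0, 0, 0], [0, 0.6, 0, 0, 0], [0, 0.6, 0, 0, 0], [0, 0.6, 0, 0, 0], [0, 0, 0, 0, 0], [0, 0, 0, 0, 0]]
  ]
}}

```text
clock: 3.75
position: [0.4471, -0.1189, 0.2314]
ee_rot: [0.044, 0.706, -0.044, 0.705]
ft_force: [0.2, 0.5, -0.4]
grip_width: 1.001
```

```bash
python3 - <<'E'
from h import *
import cv2
p,M,o=st();print(p,np.round(M,3),o["ft_force"])
d=np.array([.454,-.1295,.0865+.054])-p; print("tool units",M.T@d/.025)
for c in ("scene","wrist","top"): cv2.imwrite(f"pics/{c}1.png",manip.camera(c)[:,:,::-1])
E
```

```text
[ 0.44711728 -0.11885388  0.23136596] [[-0.001  0.123  0.992]
 [-0.     0.992 -0.123]
 [-1.    -0.    -0.001]] [ 0.19223937  0.47242488 -0.41064315]
tool units [ 3.63437318 -0.38799911  0.3294302 ]
```

View pics/scene1.png

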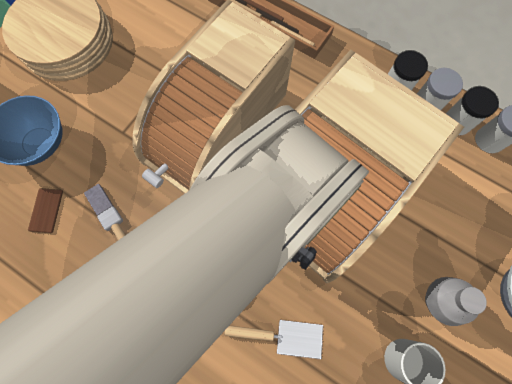

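View pics/wrist1.png

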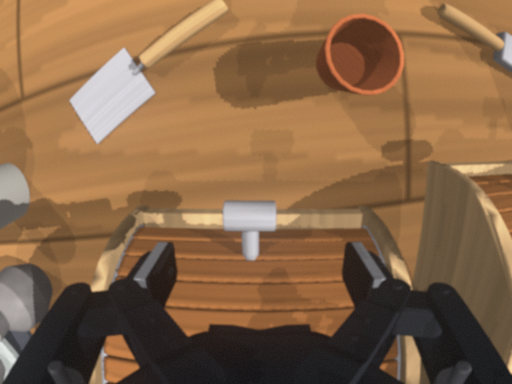

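```bash
python3 - <<'E'
from h import *
i=manip.camera_info("wrist");P=np.array(i["pose"]);f=192/np.tan(np.radians(i["vfov"]/2))
d=manip.pinpoint("wide_pull","wrist");print(d[:2])
for px in [(216,250)]+[k["pixel"] for k in d[:1]]:
    v=np.array([px[1]-i["cx"],px[0]-i["cy"]]);r=np.linalg.norm(v);t=r/f
    q=P[:3,:3]@np.array([*(v/r*np.sin(t)),np.cos(t)]);o=P[:3,3]
    print(np.round(o+q*(.0865-o[2])/q[2],4))
E
```

```text
[{'pixel': [215.9, 250.1], 'confidence': 0.66}]
[ 0.4573 -0.1279  0.0865]
[ 0.4572 -0.1278  0.0865]
```

{"op": "arm_command", "data": {
  "moves": [
    [[0, 0, -0.38, 0.37, 0], [0, 0.6, 0, 0, 0], [0, 0.7, 0, 0, 0], [0, 0.7, 0, 0, 0], [0, 0.7, 0, 0, 0], [0, 0.6, 0, 0, 0], [0, 0.33, 0, 0, 0], [0, 0, 0, 0, 0], [0, 0, 0, 0, 0]]
  ]
}}

```text
clock: 4.7
position: [0.4557, -0.1295, 0.1412]
ee_rot: [0.044, 0.706, -0.044, 0.706]
ft_force: [-0.4, -0.1, -0.3]
grip_width: 1.001
```

```bash
python3 - <<'E'
from h import *
import cv2
p,M,o=st();print(p,o["ft_force"])
for c in ("wrist",): cv2.imwrite(f"pics/{c}2.png",manip.camera(c)[:,:,::-1])
E
```

```text
[ 0.45565711 -0.12946705  0.14115281] [-0.41230222 -0.07841925 -0.28823882]
```

View pics/wrist2.png

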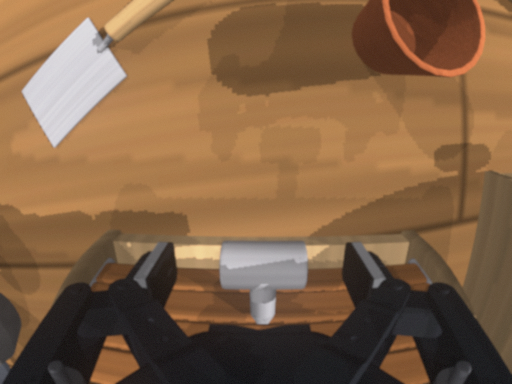

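{"op": "arm_command", "data": {
  "moves": [
    [[0.3, 0, 0, 0, 0], [0.6, 0, 0, 0, 0], [0.8, 0, 0, 0, 0], [1, 0, 0, 0, 0], [1, 0, 0, 0, 0], [1, 0, 0, 0, 0], [1, 0, 0, 0, 0], [1, 0, 0, 0, 0]]
  ],
  "force": 50
}}

```text
clock: 5.42
position: [0.456, -0.1279, 0.1415]
ee_rot: [0.044, 0.706, -0.042, 0.706]
ft_force: [-3.3, 6.6, 11.1]
grip_width: 0.463
```

```bash
python3 - <<'E'
from h import *
import cv2
p,M,o=st();print(p,o["ft_force"],o["grip_width"])
cv2.imwrite(f"pics/wrist3.png",manip.camera("wrist")[:,:,::-1])
a0=np.radians(16);r=.205/.025
th=a0+np.arange(0,1.28,.08)
print([(round(-a,2),round(b,2)) for a,b in zip(np.diff(r*np.sin(th)),-np.diff(r*np.cos(th)))],th[-1]-a0)
E
```

```text
[ 0.45596261 -0.12787547  0.14151517] [-3.29874183  6.56483951 11.14165198] 0.46326847982498875
[(np.float64(-0.62), np.float64(0.21)), (np.float64(-0.6), np.float64(0.25)), (np.float64(-0.58), np.float64(0.3)), (np.float64(-0.56), np.float64(0.35)), (np.float64(-0.53), np.float64(0.39)), (np.float64(-0.49), np.float64(0.43)), (np.float64(-0.46), np.float64(0.47)), (np.float64(-0.42), np.float64(0.51)), (np.float64(-0.38), np.float64(0.54)), (np.float64(-0.33), np.float64(0.57)), (np.float64(-0.29), np.float64(0.59)), (np.float64(-0.24), np.float64(0.61)), (np.float64(-0.19), np.float64(0.63)), (np.float64(-0.14), np.float64(0.64)), (np.float64(-0.09), np.float64(0.65))] 1.2
```

View pics/wrist3.png

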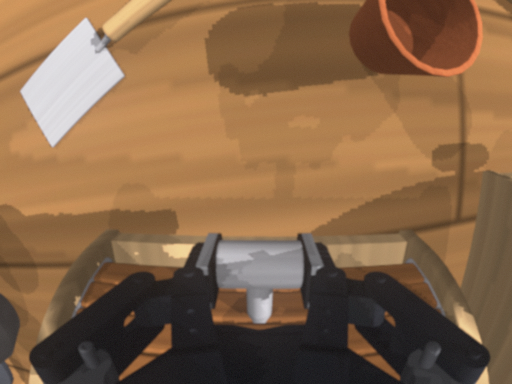

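{"op": "arm_command", "data": {
  "moves": [
    [[1, -0.62, 0.06, 0.21, 0], [1, -0.6, 0, 0.25, 0], [1, -0.58, 0, 0.3, 0], [1, -0.56, 0, 0.35, 0], [1, 0, 0, 0, 0]]
  ]
}}

```text
clock: 5.88
position: [0.4842, -0.1313, 0.2015]
ee_rot: [0.044, 0.705, -0.043, 0.706]
ft_force: [-3.6, 1.3, 1.1]
grip_width: 0.46
```

```bash
python3 - <<'E'
from h import *
import cv2
p,M,o=st();print(p,o["ft_force"],o["grip_width"])
cv2.imwrite(f"pics/wrist4.png",manip.camera("wrist")[:,:,::-1])
E
```

```text
[ 0.48417785 -0.13131105  0.20150409] [-3.58163493  1.28853249  1.09206548] 0.459706779986527
```

View pics/wrist4.png

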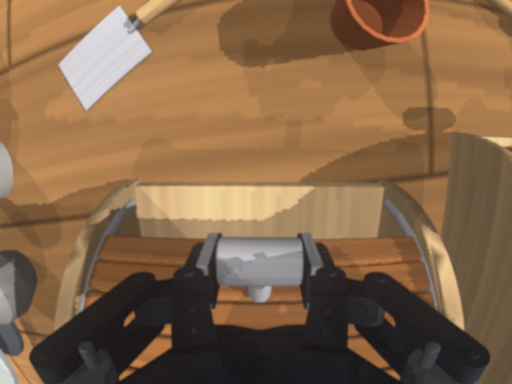

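The shutter has lifted with the pull still held between the pads (dowel at row 260, column 260), and the forces are small. I'll continue along the arc.

{"op": "arm_command", "data": {
  "moves": [
    [[1, -0.53, 0, 0.39, 0], [1, -0.49, 0, 0.43, 0], [1, -0.46, 0, 0.47, 0], [1, -0.42, 0, 0.51, 0], [1, -0.38, 0, 0.54, 0], [1, 0, 0, 0, 0]]
  ]
}}

```text
clock: 6.43
position: [0.5421, -0.1386, 0.2569]
ee_rot: [0.043, 0.706, -0.044, 0.706]
ft_force: [-3.6, 2.4, 4.1]
grip_width: 0.46
```

```bash
python3 - <<'E'
from h import *
p,M,o=st()
ax=np.array([.6505,-.1539,.03]);d=M.T@(p-[0,0,.054]-ax);print(d,np.hypot(d[0],d[2]),np.arctan2(-d[0],-d[2])-np.radians(16),o["ft_force"],o["grip_width"])
E
```

```text
[-0.17288101  0.00178768 -0.10936811] 0.20457083714520627 0.7274829944176824 [-3.57353766  2.41746414  4.12092078] 0.4604735354508923
```

{"op": "arm_command", "data": {
  "moves": [
    [[1, -0.33, 0, 0.57, 0], [1, -0.29, 0, 0.59, 0], [1, -0.24, 0, 0.61, 0], [1, -0.19, 0, 0.63, 0], [1, -0.14, 0, 0.64, 0], [1, -0.09, 0, 0.65, 0], [1, 0, 0, 0.3, 0], [1, 0, 0, 0, 0]]
  ]
}}

```text
clock: 7.1
position: [0.6409, -0.1512, 0.288]
ee_rot: [0.043, 0.706, -0.044, 0.706]
ft_force: [0.2, -0.7, 2.6]
grip_width: 0.46
```

```bash
python3 - <<'E'
from h import *
import cv2
p,M,o=st()
ax=np.array([.6505,-.1539,.03]);d=M.T@(p-[0,0,.054]-ax);print(d,np.hypot(d[0],d[2]),np.arctan2(-d[0],-d[2])-np.radians(16),o["ft_force"],o["grip_width"])
cv2.imwrite(f"pics/wrist5.png",manip.camera("wrist")[:,:,::-1])
E
```

```text
[-0.20404642  0.00135703 -0.00976756] 0.20428007295442152 1.2437108509577293 [ 0.15567745 -0.68040016  2.5513149 ] 0.45996369111368146
```

View pics/wrist5.png

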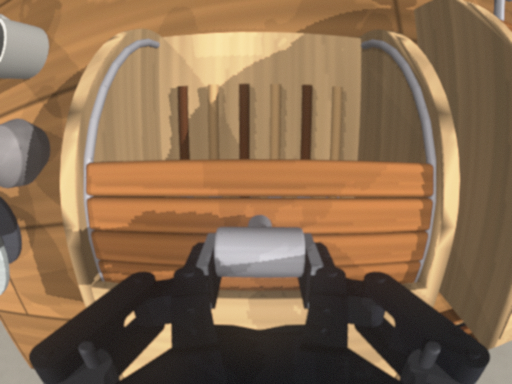

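{"op": "arm_command", "data": {
  "moves": [
    [[1, -0.02, 0, 0.35, 0], [1, 0, 0, 0, 0], [0.4, 0, 0, 0, 0], [0, 0, 0, 0, 0], [0, 0, 0, 0, 0], [0, 0, 0, 0, 0], [0, 0, 0, 0, 0], [0, -0.5, 0, 0, 0], [0, -0.8, 0, 0, 0], [0, -0.8, 0, -0.4, 0], [0, -0.8, 0, -0.8, 0], [0, -0.5, 0, -0.8, 0]]
  ]
}}

```text
clock: 8.15
position: [0.599, -0.146, 0.3769]
ee_rot: [0.043, 0.705, -0.044, 0.707]
ft_force: [0.5, -0.6, 0.9]
grip_width: 1.0
```

{"op": "arm_command", "data": {
  "moves": [
    [[0, -0.3, 0, -1, 0], [0, 0, 0, -1, 0], [0, 0, 0, -1, 0], [0, 0, 0, -1, 0], [0, 0, 0, -1, 0], [0, 0, 0, 0, 0], [0, 0, 0, 0, 0]]
  ]
}}

```text
clock: 8.73
position: [0.4746, -0.1306, 0.3831]
ee_rot: [0.044, 0.705, -0.043, 0.707]
ft_force: [-0.2, 0.6, 0.5]
grip_width: 1.004
```

```bash
python3 - <<'E'
from h import *
import cv2
p,M,o=st();print(p,o["ft_force"],o["grip_width"],o["clock"])
for c in ("wrist","top"):
    cv2.imwrite(f"pics/{c}6.png",manip.camera(c)[:,:,::-1]);print(manip.pinpoint("wide_pull",c))
ax=np.array([.6505,-.1539,.03])
print(proj("top",ax+[0,0,.205]))
E
```

```text
[ 0.47455185 -0.130585    0.38308908] [-0.19278181  0.55768186  0.51370461] 1.0043009069111732 8.7333
[]
[{'pixel': [100.8, 341.7], 'confidence': 0.88}]
[102.56687829 340.86071379]
```

View pics/wrist6.png

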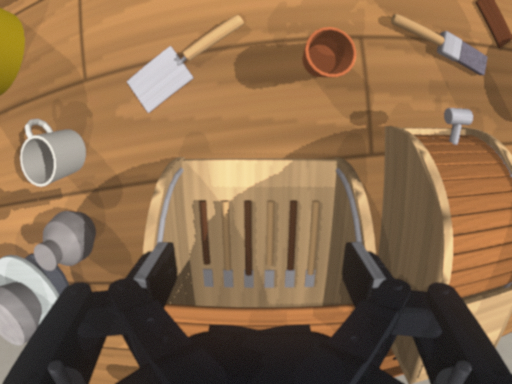

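View pics/top6.png

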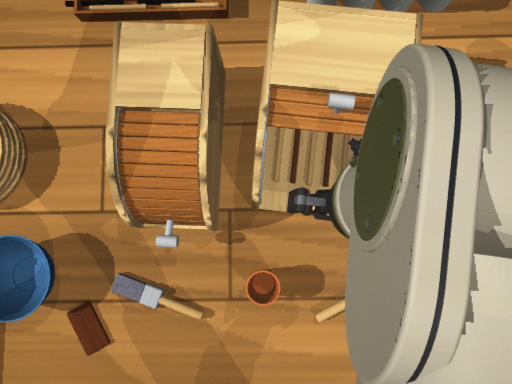

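```bash
python3 -c "
from workcell import manip
print(manip.hand_in())"
```

```text
the job is handed in; nothing more can be done
None
```

The wider box's shutter is fully open, the narrower box's is still shut, and the job was handed in at about 8.8 s. I gripped the wide box's pull by its two ends, carried it up the arc to about the stop, released it and backed the gripper away.

- **Shutter position:** after release, the top picture shows the pull at pixel (101, 342). I predicted (103, 341) for the open stop, so they agree within about 2 px. The tools inside are in view.
- **Narrow box:** its pull had not moved in the last top picture.
- **Robot:** the gripper is open and clear of everything. Wrist force readings were about 0.5 N at the end and peaked at about 13 N when the fingers closed on the pull.
- **Disagreements:** the network's first pull pixels were about 3 to 5 px off. I used the dowel centre read from the pictures instead, and the wrist camera confirmed it within about 3 mm. The last wrist picture gave no detection of the wide pull.

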